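# Square the tip box into the deck's corner stops and hold it there

### The arm

A 6-joint arm with a two-finger parallel gripper is mounted at the origin on a cart in front of the work surface, level with it; the furniture and walls round the work are solid. World frame = base frame: x ahead of the robot, y to its left, z up, the work surface at z = 0. Lengths are in mm, angles in rad, forces in N, time in s.
With the tool pointing down it reaches from about 400 to 925 mm from the base axis. Payload 12.5 kg.
Tool frame: the origin (TCP) lies at the very end of the fingers, on their centre line; the grasp point (between the pads) lies 19 mm behind it; x points along the fingers, y is the direction in which the jaws open and shut, and the axes are right-handed (so a half turn about x gives the same grasp; the last joint's range is limited). The gripper opens to 95 mm and grips with 3 to 60 N. Pads are 20 mm wide; open, the fingers measure 119 mm over their backs; the gripper's body (75 mm by 180 mm) begins 59 mm behind the grasp point.
Start: joints at [-1.432, 0.491, 1.559, -0, 1.092, -0.106], TCP at [151.499, -606.381, 186.361] pointing down, gripper open.
Joint ranges: [-3.1, 3.1], [-0.84, 2.19], [0.05, 2.79], [-1.13, 4.28], [0.06, 2.93], [-2.69, 2.69]. Speed limits (rad/s): [2.22, 2.22, 2.79, 3.14, 3.14, 3.14].

### API

Orientations are given as [roll, pitch, yaw] about the fixed x, y, z axes, in that order (R = Rz(yaw) Ry(pitch) Rx(roll)).
In Python, from cell import env, optics, job gives the robot as it stands.
- The arm moves only by the shell command python3 -m handwheel 'ROWS' [OPENING]. ROWS is JSON, a list of rows, each an object with "travel": the shift along the world's x, y, z in mm, a list of three; "roll": the turn about the world's z in degrees. In form: [{"travel": [dx, dy, dz], "roll": roll}, ...]. A call has 1 to 8 rows; each row is the pose to reach, as a shift and turn from the pose commanded when the call began; what a row does not reach only later rows make up. A row lasts 1/10 s, in which the tool goes at most 50 mm and 8.59 degrees, less where a joint would pass 70% of its speed; a pose out of reach is approached as far as the arm can. A call with a gripper value outside its range is refused whole. OPENING is the closure, from -1 (fully open) to 1 (shut), set as the call begins (- or left out, the last holds). The fingers move at their own pace and stop on an object; the grip force is fixed at half the most. Time passes only in rows, so rows that repeat a pose let the fingers close. It gives the time, the measured TCP pose, the force and the opening at its end, in the units of the state.
- env.state(): the state, without advancing time (a new reading comes with each control period).
- optics.read_camera(name): name is "scene" or "top"; returns the picture (420x560x3 uint8, red, green, blue); there is no depth.
- optics.camera_params(name): a dict with "fx", "fy", "cx", "cy" (pixels), "world_from_camera" (4x4, takes a point from camera to world coordinates). Camera axes: x right, y up, looking along -z (the intrinsics and any distortion apply to the point x, -y, -z); pixel columns grow to the right and rows downward; lengths in mm; the calibration is good to about 2 mm. A picture is of the moment at which its call begins. camera_params takes no time and is no camera call.
- job.job_done(): hands the job in, once; it reports no verdict.
The state is a dict: "t": time; "joints": joint angles; "qvel": joint speeds; "tau": joint torques, N m; "eef_pos": TCP position; "tcp_rot": TCP orientation; "ft_force": force on the tool from outside, world axes, zero at the start; "moment": the same for the moment, N m; "opening": opening from 0.0 (shut) to 1.0 (fully open).
Only numpy, scipy, OpenCV 4.12 (cv2) and the standard library are available. Lean on these libraries where they do the work, as an engineer would, in place of code of your own. Each camera call takes 0.05 s, during which the arm holds its last target.

### The job

Pick up the pipette tip box, set it flat on the metal deck plate with its long side along the longer of the two steel stops, and press it into the corner so that it bears squarely and firmly on both stops at once. Finish while still holding it with the gripper and pushing steadily against both stops, so that a colleague can clamp it; do not let go. Leave everything else on the worktop where it stands.

Things in the scene. Friction and masses are not known exactly. Their poses are not given: they have to be found in the camera images.
- tip_box_mid (a point): centre of the pipette tip box (28 mm above its underside, half-way up): a closed blue plastic box with straight sides, 110 mm long (its x) by 66 mm wide (its y), 56 mm high, with a small catch of up to 5 mm on one long side; z is up. Loose, about 0.1 kg; its lid does not open. It may sit in the corner either way round. Gripped across its 66 mm width in its upper half, the fingertips stay above the stops.
- tip_box: the same tip box; origin at the centre of its underside, axes as above
- deck: deck plate: plain grey metal plate 150 mm (x) by 106 mm (y), 10 mm thick, fixed to the worktop, with two low steel stops on top that form a corner at its +x, +y side. Origin at the centre of its underside, on the worktop; z is up.
- seat (a point): the point on the deck plate's top face (10 mm above the worktop) on which the centre of the box's underside lies when the box touches both stops; at [3, 3, 10] mm in the deck's frame, axes as the deck
- long_stop: the longer stop: rigid steel bar 80 mm (x) by 12 mm (y), 12 mm high, on the plate along its +y edge; origin at the centre of its underside, [0, 42, 10] mm in the deck's frame. The box bears on its -y face (deck y = 36 mm).
- end_stop: the shorter stop: rigid steel bar 12 mm (x) by 50 mm (y), 12 mm high, on the plate along its +x edge; origin at the centre of its underside, [64, -8, 10] mm in the deck's frame. The box bears on its -x face (deck x = 58 mm).
- tube_rack: bystander, to be left alone: wire-frame tube rack with eight capped tubes, 50x112 mm, 111 mm high, back of the worktop; origin at the centre of its underside
- beaker: bystander, to be left alone: clear glass beaker, 62 mm across, 76 mm high, back left; origin at the centre of its underside
- glass_jar: bystander, to be left alone: small clear glass jar, 38 mm across, 78 mm high, right rear; origin at the centre of its underside
- amber_vial: bystander, to be left alone: small dark vial with black cap, 18 mm across, 39 mm high, right rear; origin at the centre of its underside
- bench_timer: bystander, to be left alone: flat square timer, 62x62 mm, 16 mm high, near edge of the worktop; origin at the centre of its underside
- well_plate: bystander, to be left alone: flat white 96-well plate, 128x86 mm, 14 mm high, near left; origin at the centre of its underside
- marker: bystander, to be left alone: pen-like marker, 134 mm long, 12 mm thick, lying at the near right edge; origin at the centre of its underside
- dropper_bottle: bystander, to be left alone: small dropper bottle, 33 mm across, 73 mm high, far right, beside the plate reader; origin at the centre of its underside

How it is judged (in metres and radians):
On the way:
1. the tip box is picked up off the worktop in the gripper (height (world z) of tip_box_mid above 0.048 m and contact force between the fingers and tip_box above 0.5 N), for 0.1 s.
At the end, for the whole second after the job is handed in: The box lies flat on the plate (within 3 mm in height, 0.06 rad of upright), within 3 mm of fully home in both directions and within 0.04 rad of square to the deck; it presses on each of the two stops with more than 2 N, the fingers still bear on it with more than 1.5 N, and it is at rest (contact force between tip_box and long_stop above 2 N and contact force between tip_box and end_stop above 2 N and contact force between the fingers and tip_box above 1.5 N and x of tip_box_mid in the frame of deck between 0 and 0.006 m and y of tip_box_mid in the frame of deck between 0 and 0.006 m and z of tip_box_mid in the frame of deck between 0.035 and 0.041 m and angle between the x axis of tip_box and the x axis of deck, either way round below 0.04 rad and angle between tip_box_mid's own z axis and vertical below 0.06 rad and linear speed of tip_box below 0.01 m/s); the arm keeps its last pose, push and grip.
It fails at once if a bystander is pushed more than 30 mm from where it stood (distance of any of tube_rack, beaker, glass_jar, amber_vial, bench_timer, well_plate, marker, dropper_bottle from where it was at the start of the episode above 0.03 m).
It also fails if it takes over 48 s, if anything falls off the work surface, if the arm or the gripper's body presses on something with over 40 N, if the wrist force passes 120 N, or if a joint passes its speed limit or range.

## Working session

There is one attempt and no reset: what is moved stays moved. The work goes in short steps, Python scripts to look and compute and a shell command to move; the robot and the scene stay as the last step left them, time stands still between calls to the robot, and variables do not carry over. Pictures are saved under pics/ and viewed, and the job is handed in when it is done.

```bash
mkdir -p pics
python3 - <<'E'
from cell import env, optics, job
import cv2,numpy as np
for n in("scene","top"):
    im=optics.read_camera(n); cv2.imwrite(f"pics/{n}0.png",im[:,:,::-1])
    p=optics.camera_params(n); print(n,{k:(np.round(v,3).tolist() if not isinstance(v,str) else v) for k,v in p.items()})
print(env.state())
E
```

```text
scene {'fx': 536.365, 'fy': 536.365, 'cx': 280.38, 'cy': 211.899, 'world_from_camera': [[0.763, -0.545, 0.348, 990.392], [0.647, 0.634, -0.424, -406.018], [0.011, 0.548, 0.836, 975.806], [0.0, 0.0, 0.0, 1.0]]}
top {'fx': 518.983, 'fy': 518.983, 'cx': 278.939, 'cy': 213.109, 'world_from_camera': [[0.085, 0.975, -0.207, 284.323], [-0.996, 0.083, -0.018, 81.482], [-0.0, 0.208, 0.978, 1417.677], [0.0, 0.0, 0.0, 1.0]]}
{'t': 0.1, 'joints': array([-1.43160638e+00,  4.91492657e-01,  1.55939105e+00,  4.26427852e-07,
        1.09165716e+00, -1.05581897e-01]), 'qvel': array([ 0.00059765, -0.0006699 , -0.00041581,  0.00192706,  0.00183378,
       -0.00029451]), 'tau': array([ 2.25734650e-03, -6.13622403e+01, -2.58604020e+01,  6.93977787e-02,
        4.70158760e-02, -5.90954119e-05]), 'eef_pos': array([ 151.46022909, -606.13181358,  185.82342419]), 'tcp_rot': array([-1.6767771 ,  1.56984811,  1.7095872 ]), 'ft_force': array([0.34200348, 0.61618355, 0.08566451]), 'moment': array([-0.06575103,  0.03152775, -0.04975519]), 'opening': 0.9985287177335168}
```

View pics/scene0.png

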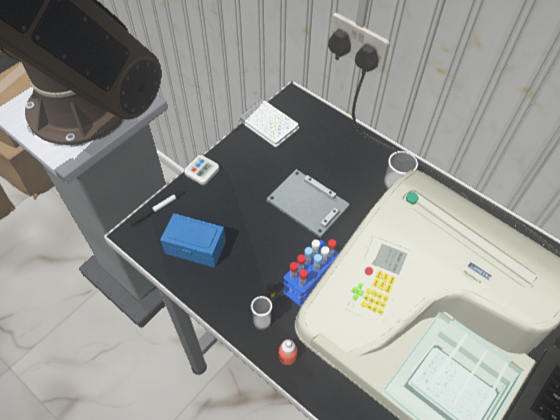

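View pics/top0.png

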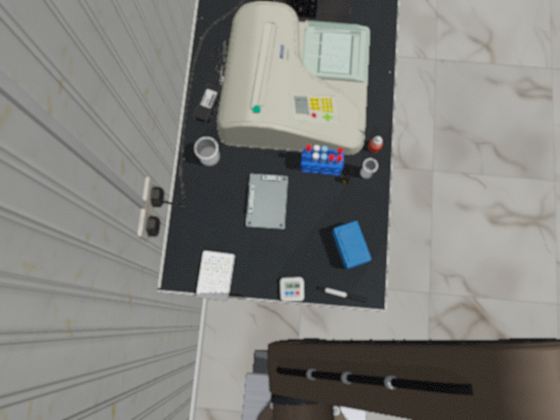

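The top view shows the blue box at about (351,244) and the deck at (267,201). The long stop is on the deck's left edge, near (250,197), and the end stop is at the top, near (270,178). So deck x is roughly world x and deck y roughly world y. Next I'll zoom in and measure.

```bash
cat > h.py <<'E'
import numpy as np,cv2
from cell import env, optics, job
def ray(n,uv):
    p=optics.camera_params(n);T=np.array(p["world_from_camera"])
    d=np.array([(uv[0]-p["cx"])/p["fx"],-(uv[1]-p["cy"])/p["fy"],-1.0])
    return T[:3,3],T[:3,:3]@d
def onz(n,uv,z):
    o,d=ray(n,uv);return (o+d*(z-o[2])/d[2])
def proj(n,P):
    p=optics.camera_params(n);T=np.array(p["world_from_camera"])
    c=T[:3,:3].T@(np.array(P,float)-T[:3,3])
    return np.array([p["cx"]+p["fx"]*c[0]/-c[2],p["cy"]-p["fy"]*c[1]/-c[2]])
E
python3 - <<'E'
from h import *
print(optics.camera_params("top").keys())
a=cv2.imread("pics/top0.png")
c=cv2.resize(a[165:280,235:385],None,fx=5,fy=5,interpolation=cv2.INTER_CUBIC);cv2.imwrite("pics/topc.png",c)
b=cv2.imread("pics/scene0.png")
c=cv2.resize(b[155:275,150:360][:, :],None,fx=3.8,fy=3.8,interpolation=cv2.INTER_CUBIC);cv2.imwrite("pics/scenec.png",c)
h=cv2.cvtColor(a,cv2.COLOR_BGR2HSV)
m=cv2.inRange(h,(95,120,60),(115,255,255))
m[:205]=0
cs,_=cv2.findContours(m,0,2)
k=max(cs,key=cv2.contourArea);r=cv2.minAreaRect(k);print(cv2.contourArea(k),r,cv2.boxPoints(r).tolist())
E
```

```text
dict_keys(['fx', 'fy', 'cx', 'cy', 'world_from_camera'])
1221.5 ((351.0099182128906, 244.4164276123047), (44.82387924194336, 29.24278450012207), 70.20112609863281) [[329.6614685058594, 228.2818603515625], [357.1756286621094, 218.37677001953125], [372.3583679199219, 260.5509948730469], [344.8442077636719, 270.4560852050781]]
```

View pics/topc.png

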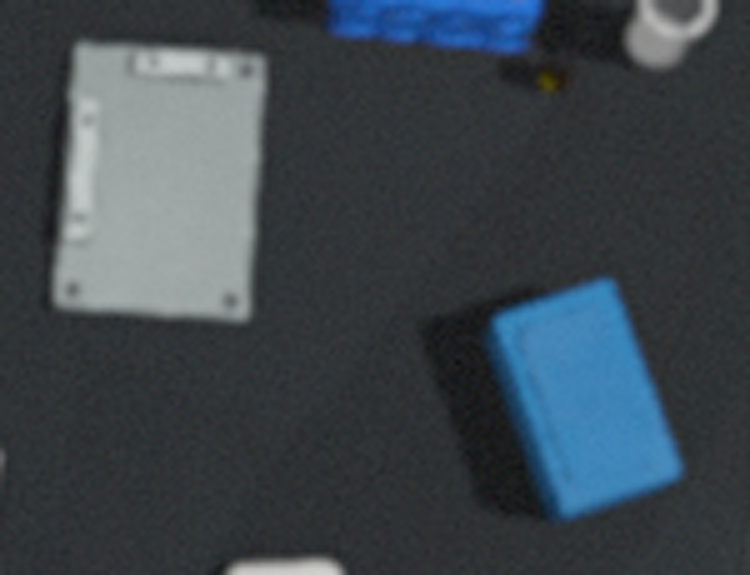

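View pics/scenec.png

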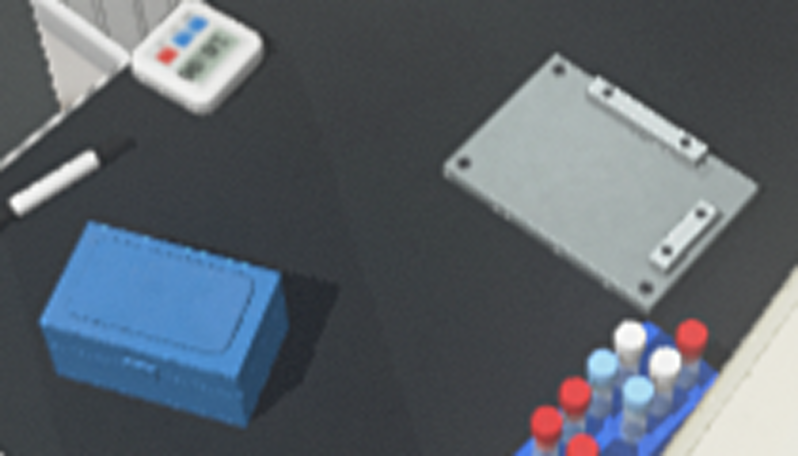

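Top crop: the box's top-face corners are roughly (500,318), (613,280), (683,468) and (560,520). Its catch side faces right, since the scene view shows the catch on the front side. The deck corners and both stops are clear in both crops. I'll compute positions from both views.

```bash
cat > m.py <<'E'
from h import *
def quad(m):
    cs,_=cv2.findContours(m,0,2);k=max(cs,key=cv2.contourArea)
    hull=cv2.convexHull(k)
    return k,cv2.approxPolyDP(hull,0.04*cv2.arcLength(hull,True),True)[:,0]
T=lambda pts,s,o:[((np.array(q)+.5)/s-.5+o) for q in pts]
tb=T([(500,318),(613,280),(683,468),(560,515)],5,np.array([235,165]))
sb=T([(90,222),(283,272),(240,378),(42,322)],3.8,np.array([150,155]))
td=T([(75,43),(266,55),(250,320),(54,305)],5,np.array([235,165]))
sd=T([(757,187),(650,303),(445,166),(560,54)],3.8,np.array([150,155]))
for nm,n,q,z in(("box","top",tb,56),("box","scene",sb,56),("deck","top",td,10),("deck","scene",sd,10)):
    P=np.array([onz(n,u,z)[:2] for u in q])
    print(nm,n,P.round(1).tolist(),"c",P.mean(0).round(1))
    for i in range(4):
        e=P[(i+1)%4]-P[i];print("   len %.1f ang %.2f"%(np.hypot(*e),np.degrees(np.arctan2(e[1],e[0]))))
E
python3 m.py
```

```text
box top [[543.8, -44.8], [569.5, -103.7], [471.8, -145.8], [441.6, -82.7]] c [506.7 -94.2]
   len 64.3 ang -66.39
   len 106.4 ang -156.65
   len 70.0 ang 115.60
   len 109.0 ang 20.39
box scene [[443.8, -84.1], [544.2, -39.5], [571.6, -100.1], [470.3, -143.4]] c [507.5 -91.8]
   len 109.9 ang 23.96
   len 66.5 ang -65.71
   len 110.2 ang -156.89
   len 64.9 ang 114.06
deck top [[689.4, 199.6], [691.6, 91.8], [539.7, 88.2], [538.9, 196.6]] c [614.9 144. ]
   len 107.9 ang -88.86
   len 151.9 ang -178.65
   len 108.4 ang 90.43
   len 150.5 ang 1.14
deck scene [[688.2, 197.3], [689.3, 96.2], [543.1, 91.7], [541.6, 198.0]] c [615.6 145.8]
   len 101.1 ang -89.40
   len 146.3 ang -178.24
   len 106.3 ang 90.77
   len 146.6 ang -0.27
```

Run:
```python
from h import *
from scipy.spatial.transform import Rotation as R
s=env.state();M=R.from_euler('xyz',s["tcp_rot"]).as_matrix();print(M.round(3)); print("tool y ang",np.degrees(np.arctan2(M[1,1],M[0,1])))
# deck edge refinement
for n,z,sl in(("top",10,(170,235,240,295)),("scene",10,(160,245,260,355))):
    a=cv2.imread(f"pics/{n}0.png");h=cv2.cvtColor(a,cv2.COLOR_BGR2HSV)
    m=np.zeros(a.shape[:2],np.uint8);r0,r1,c0,c1=sl
    m[r0:r1,c0:c1]=(h[r0:r1,c0:c1,2]>95)*255
    cs,_=cv2.findContours(m,0,1);k=max(cs,key=cv2.contourArea)
    P=np.array([onz(n,u,z)[:2] for u in k[:,0]],np.float32);r=cv2.minAreaRect(P);print("deck",n,r)
    if n=="top":
        # edge fits
        c=P.mean(0)
        for nm,sel in(("+y",(P[:,1]>c[1]+42)&(abs(P[:,0]-c[0])<65)),("-y",(P[:,1]<c[1]-42)&(abs(P[:,0]-c[0])<65)),("+x",(P[:,0]>c[0]+60)&(abs(P[:,1]-c[1])<42)),("-x",(P[:,0]<c[0]-60)&(abs(P[:,1]-c[1])<42))):
            l=cv2.fitLine(P[sel],2,0,.01,.01).ravel();print(nm,sel.sum(),np.degrees(np.arctan2(l[1],l[0])).round(2),l[2:].round(1))
for nm,u,z in(("rack front-l",(302,172),0),("rack top r",(343,150),100),("rack top l",(303,150),100),("reader corner",(362,148),60),("reader l",(221,140),60),("jar",(369,168),40),("timer",(292,289),10),("wellplate",(235,255),14),("beaker",(207,150),70)):
    print(nm,onz("top",u,z).round(0)[:2])
```

```text
[[-0.     0.242 -0.97 ]
 [ 0.001 -0.97  -0.242]
 [-1.    -0.001 -0.   ]]
tool y ang -75.97561484142567
deck top ((614.7089233398438, 144.63446044921875), (154.77996826171875, 108.5909423828125), 1.003631830215454)
+y 46 0.63 [613.4 196.9]
-y 46 0.83 [613.7  91.6]
+x 30 -88.79 [690.4 143.4]
-x 30 -89.0 [538.8 143.7]
deck scene ((615.2622680664062, 144.7675323486328), (151.4497528076172, 114.4360122680664), 1.1897956132888794)
rack front-l [708.  53.]
rack top r [749. -50.]
rack top l [740.  57.]
reader corner [ 773. -105.]
reader l [763. 283.]
jar [ 724. -130.]
timer [377.  55.]
wellplate [455. 216.]
beaker [728. 317.]
```

```bash
python3 -m handwheel '[{"travel":[17,25,0],"roll":1},{"travel":[45,65,0],"roll":3},{"travel":[70,101,0],"roll":5},{"travel":[95,137,0],"roll":7},{"travel":[120,173,0],"roll":9},{"travel":[145,209,0],"roll":9.3},{"travel":[170,245,0],"roll":9.3},{"travel":[195,281,0],"roll":9.3}]' -1
```

```text
t: 0.9
eef_pos: [347.1, -323.7, 186.3]
tcp_rot: [-1.165, 1.571, 2.384]
ft_force: [0.3, -0.2, 1.7]
opening: 0.998
```

```bash
python3 -m handwheel '[{"travel":[28,40,0],"roll":0},{"travel":[56,80,0],"roll":0},{"travel":[84,121,0],"roll":0},{"travel":[112,162,0],"roll":0},{"travel":[135,195,0],"roll":0},{"travel":[152,220,0],"roll":0},{"travel":[160.5,232,-20],"roll":0},{"travel":[160.5,232,-40],"roll":0}]'
python3 - <<'E'
from h import *
for n in("scene","top"):
    a=optics.read_camera(n);cv2.imwrite(f"pics/{n}1.png",a[:,:,::-1])
a=cv2.imread("pics/scene1.png")[120:300,80:320]
cv2.imwrite("pics/scene1c.png",cv2.resize(a,None,fx=3.2,fy=3.2,interpolation=2))
from scipy.spatial.transform import Rotation as R
s=env.state();M=R.from_euler('xyz',s["tcp_rot"]).as_matrix();print(s["eef_pos"],"tool y ang",np.degrees(np.arctan2(M[1,1],M[0,1])),s["ft_force"])
E
```

```text
t: 1.7
eef_pos: [508.0, -91.7, 145.9]
tcp_rot: [2.52, 1.57, -0.212]
ft_force: [0.1, -0.3, -0.0]
opening: 1.003
[505.89670756 -92.47363706 144.22837617] tool y ang -66.6084747233932 [ 0.15393167 -0.635705    0.07560574]
```

View pics/scene1c.png

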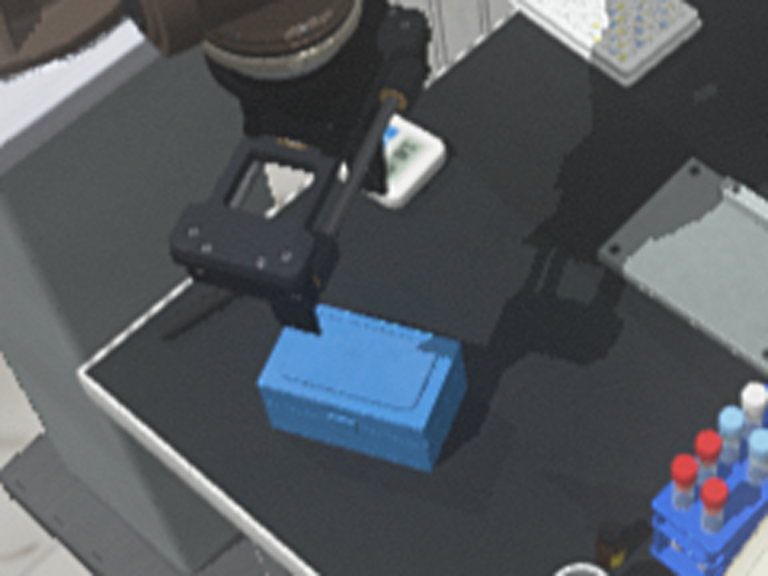

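The gripper is lined up over the box. The catch sits at the middle of the right-hand long side, just under the lid, where the pads would land. I'll measure it so I can grip beside it.

Run:
```python
from h import *
b=cv2.imread("pics/scene0.png")
cv2.imwrite("pics/catch.png",cv2.resize(b[205:270,155:230],None,fx=9,fy=9,interpolation=2))
c=np.array([507,-93]);t=np.radians(23.3);ux=np.array([np.cos(t),np.sin(t)]);uy=np.array([-ux[1],ux[0]])
for l in((0,-33,56),(0,-33,40),(-10,-33,40),(10,-33,40),(-55,-33,56),(55,-33,56),(55,-33,0)):
    P=c+ux*l[0]+uy*l[1];q=proj("scene",[*P,l[2]]);print(l,((q-[155,205]+.5)*9-.5).round())
```

```text
(0, -33, 56) [280. 381.]
(0, -33, 40) [290. 417.]
(-10, -33, 40) [248. 405.]
(10, -33, 40) [332. 429.]
(-55, -33, 56) [ 47. 316.]
(55, -33, 56) [516. 448.]
(55, -33, 0) [540. 567.]
```

View pics/catch.png

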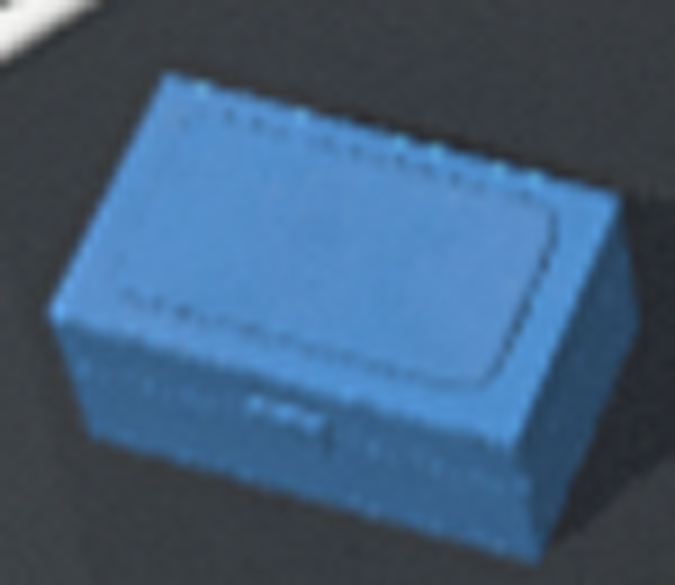

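The catch spans box x of about ±10 mm at z of about 38 mm. I'll grip 24 mm toward the box's -x end, with the grasp point about 41 mm up.

```bash
python3 -m handwheel '[{"travel":[-22,-9.5,0],"roll":0},{"travel":[-22,-9.5,-25],"roll":0},{"travel":[-22,-9.5,-55],"roll":0},{"travel":[-22,-9.5,-85],"roll":0},{"travel":[-22,-9.5,-110],"roll":0},{"travel":[-22,-9.5,-120],"roll":0},{"travel":[-22,-9.5,-124],"roll":0},{"travel":[-22,-9.5,-124],"roll":0}]'
python3 - <<'E'
from h import *
a=optics.read_camera("scene");cv2.imwrite("pics/scene2.png",a[:,:,::-1])
cv2.imwrite("pics/scene2c.png",cv2.resize(a[150:300,100:300,::-1],None,fx=3.8,fy=3.8,interpolation=2))
E
```

```text
t: 2.6
eef_pos: [485.3, -103.2, 22.9]
tcp_rot: [2.212, 1.57, -0.523]
ft_force: [0.1, 0.0, 0.4]
opening: 0.999
```

View pics/scene2c.png

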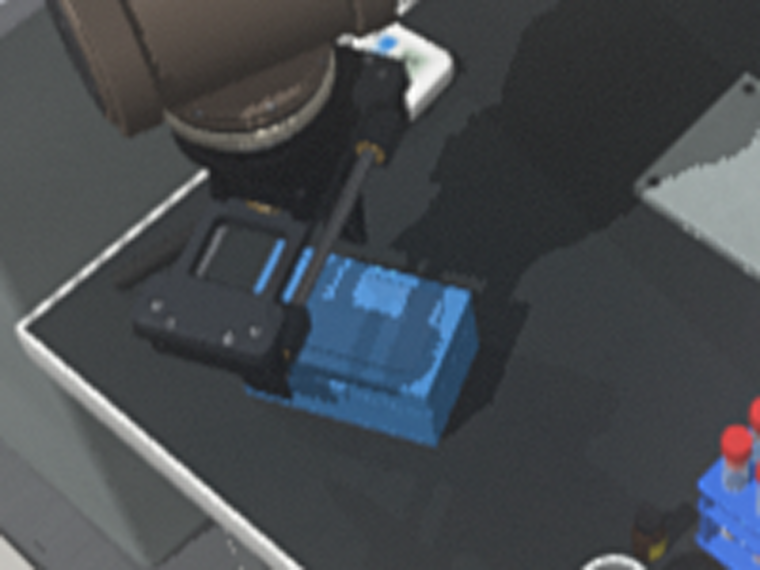

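The fingers straddle the box on its near end, left of the catch at about (345,385) in the crop. Closing now.

```bash
python3 -m handwheel '[{"travel":[0,0,0],"roll":0},{"travel":[0,0,0],"roll":0},{"travel":[0,0,0],"roll":0},{"travel":[0,0,0],"roll":0},{"travel":[0,0,0],"roll":0},{"travel":[0,0,0],"roll":0},{"travel":[0,0,0],"roll":0},{"travel":[0,0,0],"roll":0}]' 1
```

```text
t: 3.45
eef_pos: [485.0, -102.8, 22.6]
tcp_rot: [1.854, 1.571, -0.88]
ft_force: [-1.9, 0.7, 6.9]
opening: 0.685
```

```bash
python3 -m handwheel '[{"travel":[0,0,0],"roll":0},{"travel":[0,0,0],"roll":0},{"travel":[0,0,0],"roll":0},{"travel":[0,0,0],"roll":0}]'
```

```text
t: 3.85
eef_pos: [485.0, -102.8, 22.6]
tcp_rot: [1.832, 1.571, -0.903]
ft_force: [-1.6, 1.4, 4.9]
opening: 0.69
```

```bash
python3 -m handwheel '[{"travel":[0,0,8],"roll":0},{"travel":[0,0,22],"roll":0},{"travel":[0,0,40],"roll":0},{"travel":[0,0,55],"roll":0},{"travel":[0,0,60],"roll":0},{"travel":[0,0,60],"roll":0},{"travel":[0,0,60],"roll":0}]'
python3 - <<'E'
from h import *
a=optics.read_camera("scene");cv2.imwrite("pics/scene3.png",cv2.resize(a[120:300,80:320,::-1],None,fx=3.2,fy=3.2,interpolation=2))
E
```

```text
t: 4.55
eef_pos: [484.7, -102.8, 81.9]
tcp_rot: [-0.58, 1.57, 2.969]
ft_force: [0.1, -0.1, -2.4]
opening: 0.686
```

View pics/scene3.png

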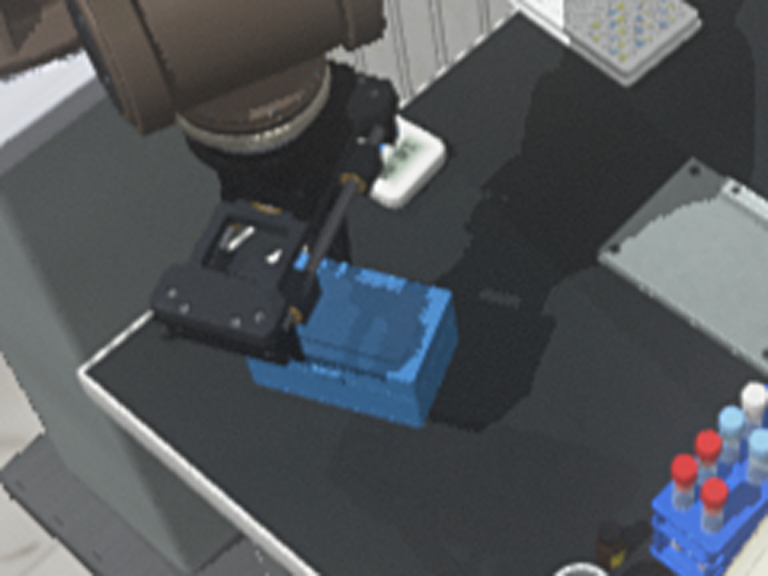

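The box is lifted and looks level in the grip. Next I'll carry it over the deck, 10 mm short of both stops.

```bash
python3 -m handwheel '[{"travel":[6,15,0],"roll":-1.5},{"travel":[18,43,0],"roll":-4},{"travel":[32,77,0],"roll":-7},{"travel":[46,111,0],"roll":-10.5},{"travel":[60,145,0],"roll":-14},{"travel":[74,180,0],"roll":-17},{"travel":[88,213,0],"roll":-20},{"travel":[96,232,0],"roll":-22}]'
python3 -m handwheel '[{"travel":[3,7.5,0],"roll":-0.3},{"travel":[3,7.5,0],"roll":-0.3},{"travel":[3,7.5,-15],"roll":-0.3},{"travel":[3,7.5,-30],"roll":-0.3},{"travel":[3,7.5,-38],"roll":-0.3},{"travel":[3,7.5,-38],"roll":-0.3}]'
python3 - <<'E'
from h import *
for n in("scene","top"):
    a=optics.read_camera(n);cv2.imwrite(f"pics/{n}4.png",a[:,:,::-1])
a=cv2.imread("pics/scene4.png");cv2.imwrite("pics/scene4c.png",cv2.resize(a[100:260,200:400],None,fx=3.7,fy=3.7,interpolation=2))
a=cv2.imread("pics/top4.png");cv2.imwrite("pics/top4c.png",cv2.resize(a[150:250,220:350],None,fx=5.5,fy=5.5,interpolation=2))
from scipy.spatial.transform import Rotation as R
s=env.state();M=R.from_euler('xyz',s["tcp_rot"]).as_matrix();print(s["eef_pos"],"tool y ang",np.degrees(np.arctan2(M[1,1],M[0,1])),s["ft_force"],s["moment"],M[:,0])
E
```

```text
t: 5.4
eef_pos: [581.3, 131.4, 81.3]
tcp_rot: [0.021, 1.57, -3.098]
ft_force: [-0.1, -1.1, -2.1]
opening: 0.692
t: 6.0
eef_pos: [583.2, 135.5, 43.3]
tcp_rot: [0.171, 1.568, -2.953]
ft_force: [-0.0, -0.0, -0.8]
opening: 0.691
[584.04425865 136.03020535  44.6109432 ] tool y ang -88.99632751142951 [ 0.25136955  0.24887081 -2.31333396] [ 0.00362112 -0.00831866  0.03686027] [-8.49518889e-05 -1.39108678e-04 -9.99999987e-01]
```

View pics/scene4c.png

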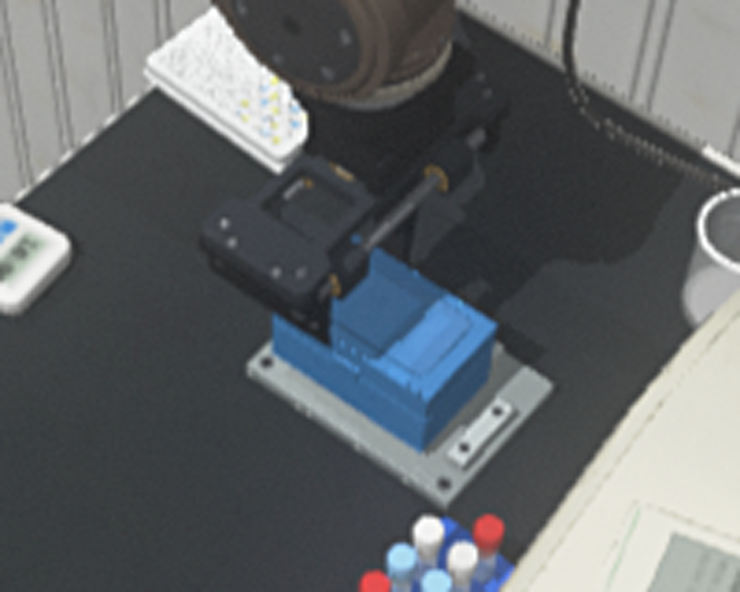

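View pics/top4c.png

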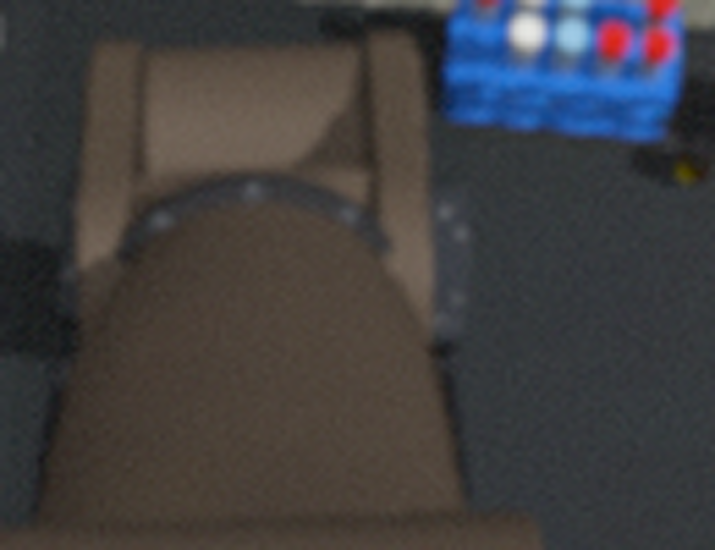

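The box is over the plate, parallel to it and clear of both stops. There's a gap to the end stop at about (485,430). Lowering onto the plate.

```bash
python3 -m handwheel '[{"travel":[0,0,-5],"roll":0},{"travel":[0,0,-8],"roll":0},{"travel":[0,0,-10],"roll":0},{"travel":[0,0,-11],"roll":0},{"travel":[0,0,-11],"roll":0}]'
python3 -m handwheel '[{"travel":[0,0,-0.5],"roll":0},{"travel":[0,0,-1],"roll":0},{"travel":[0,0,-1],"roll":0}]'
```

```text
t: 6.6
eef_pos: [583.9, 136.7, 33.2]
tcp_rot: [0.483, 1.571, -2.641]
ft_force: [0.1, 0.1, -1.7]
opening: 0.686
t: 6.9
eef_pos: [584.1, 136.6, 32.6]
tcp_rot: [2.989, 1.571, -0.135]
ft_force: [-0.4, -0.1, 2.5]
opening: 0.693
```

Contact with the plate: fz went from -1.7 to +2.5 N. Now I'll move toward the long stop.

```bash
python3 -m handwheel '[{"travel":[0,2,0],"roll":0},{"travel":[0,4,0],"roll":0},{"travel":[0,6,0],"roll":0},{"travel":[0,7,0],"roll":0},{"travel":[0,7,0],"roll":0}]'
python3 -m handwheel '[{"travel":[0,1,0],"roll":0},{"travel":[0,1.5,0],"roll":0},{"travel":[0,1.5,0],"roll":0}]'
python3 -m handwheel '[{"travel":[0,1,0],"roll":0},{"travel":[0,1.5,0],"roll":0},{"travel":[0,1.5,0],"roll":0}]'
```

```text
t: 7.4
eef_pos: [584.3, 143.8, 32.6]
tcp_rot: [-3.108, 1.57, 0.052]
ft_force: [0.7, -1.8, 4.6]
opening: 0.69
t: 7.7
eef_pos: [584.3, 145.0, 32.7]
tcp_rot: [2.933, 1.57, -0.191]
ft_force: [-0.2, -2.9, 6.3]
opening: 0.693
t: 8.0
eef_pos: [584.2, 146.5, 32.6]
tcp_rot: [2.837, 1.57, -0.286]
ft_force: [0.6, -4.1, 4.6]
opening: 0.689
```

```bash
python3 -m handwheel '[{"travel":[0,1,0],"roll":0},{"travel":[0,1,0],"roll":0}]'
python3 -m handwheel '[{"travel":[0,1,0],"roll":0},{"travel":[0,1,0],"roll":0}]'
python3 - <<'E'
from h import *
for n in("scene",):
    a=optics.read_camera(n);cv2.imwrite(f"pics/{n}5.png",a[:,:,::-1])
a=cv2.imread("pics/scene5.png");cv2.imwrite("pics/scene5c.png",cv2.resize(a[155:250,260:360],None,fx=6,fy=6,interpolation=2))
s=env.state();print(s["eef_pos"],s["ft_force"],s["moment"])
E
```

```text
t: 8.2
eef_pos: [584.2, 147.5, 32.6]
tcp_rot: [2.746, 1.57, -0.377]
ft_force: [0.1, -3.5, 5.6]
opening: 0.688
t: 8.4
eef_pos: [584.2, 148.3, 32.6]
tcp_rot: [2.337, 1.57, -0.787]
ft_force: [0.4, -5.2, 5.7]
opening: 0.688
[584.20459152 148.3405912   32.59793879] [ 0.05552886 -5.03788735  5.57575603] [-0.7854989  -0.02177716 -0.17271115]
```

View pics/scene5c.png

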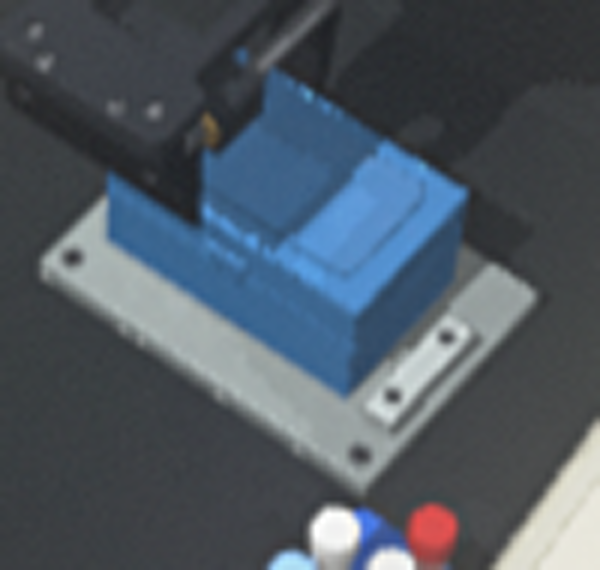

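The box sits flat on the plate with a gap of about 10 mm to the end stop. The y force is rising slowly, and part of it is friction. I'll keep stepping.

```bash
python3 -m handwheel '[{"travel":[0,1,0],"roll":0},{"travel":[0,1,0],"roll":0}]'
python3 -m handwheel '[{"travel":[0,1,0],"roll":0},{"travel":[0,1,0],"roll":0}]'
python3 -c "
from h import *
s=env.state();print(s['eef_pos'],s['ft_force'],s['moment'])"
```

```text
t: 8.65
eef_pos: [584.1, 148.6, 32.6]
tcp_rot: [1.565, 1.57, -1.559]
ft_force: [0.3, -9.8, 7.1]
opening: 0.689
t: 8.85
eef_pos: [584.0, 148.9, 32.7]
tcp_rot: [1.351, 1.569, -1.774]
ft_force: [-1.2, -14.9, 7.8]
opening: 0.69
[583.997402   148.88434204  32.69155755] [ -1.17282679 -14.85735505   7.78415278] [-3.18614475  0.17016385 -0.77757503]
```

Contact with the long stop came at TCP y of about 148.3. The moment ratio Mz/Fy puts the bearing point about 50 mm ahead of the TCP, at the front end of the stop, so the box is turned slightly counter-clockwise. I'll ease y, slide in x, then correct the yaw.

```bash
python3 -m handwheel '[{"travel":[0,-1,0],"roll":0},{"travel":[1.5,-1,0],"roll":0},{"travel":[3,-1,0],"roll":0},{"travel":[5,-1,0],"roll":0},{"travel":[6,-1,0],"roll":0},{"travel":[6,-1,0],"roll":0}]'
python3 -c "
from h import *
s=env.state();print(s['eef_pos'],s['ft_force'],s['moment'])"
python3 -m handwheel '[{"travel":[1,0,0],"roll":0},{"travel":[2,0,0],"roll":0},{"travel":[2,0,0],"roll":0}]'
python3 -c "
from h import *
s=env.state();print(s['eef_pos'],s['ft_force'],s['moment'])"
```

```text
t: 9.45
eef_pos: [587.0, 148.6, 32.6]
tcp_rot: [0.242, 1.564, -2.882]
ft_force: [-13.5, -10.3, 16.9]
opening: 0.691
[587.03739615 148.55322641  32.58586752] [-13.45295861 -10.29490465  16.87473294] [-1.77524076  2.51445185 -0.22740053]
t: 9.75
eef_pos: [589.0, 148.5, 32.6]
tcp_rot: [0.25, 1.564, -2.874]
ft_force: [-13.5, -9.2, 16.9]
opening: 0.692
[589.03630775 148.53518691  32.59164513] [-13.51385005  -9.18660092  16.89435286] [-1.73227804  2.54466037 -0.22870329]
```

Downforce has risen to about 17 N and is adding friction, so I'll ease z by 0.7 mm and carry on.

```bash
python3 -m handwheel '[{"travel":[0,0,0.7],"roll":0},{"travel":[0,0,0.7],"roll":0},{"travel":[1,0,0.7],"roll":0},{"travel":[1,0,0.7],"roll":0}]'
python3 - <<'E'
from h import *
for n in("scene",):
    a=optics.read_camera(n);cv2.imwrite(f"pics/{n}6.png",a[:,:,::-1])
a=cv2.imread("pics/scene6.png");cv2.imwrite("pics/scene6c.png",cv2.resize(a[155:250,260:360],None,fx=6,fy=6,interpolation=2))
s=env.state();print(s["eef_pos"],s["ft_force"],s["moment"])
E
```

```text
t: 10.15
eef_pos: [590.6, 148.6, 32.7]
tcp_rot: [0.276, 1.565, -2.847]
ft_force: [-8.2, -8.6, 8.3]
opening: 0.688
[590.61429576 148.60906302  32.66582958] [-8.54142126 -7.99151124  7.34837556] [-1.67784977  1.61851835 -0.22923916]
```

View pics/scene6c.png

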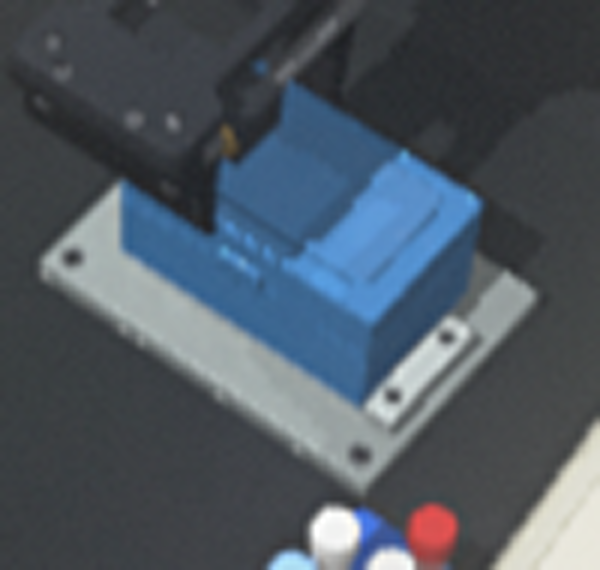

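The box's front face is now nearly at the end stop, with a thin gap at about (400,370). Continuing in 1 mm steps.

```bash
for i in 1; do python3 -m handwheel '[{"travel":[1,0,0.2],"roll":0},{"travel":[1,0,0.2],"roll":0}]'
python3 -c "
from h import *
s=env.state();print(s['eef_pos'],s['ft_force'],s['moment'])"; done
python3 -m handwheel '[{"travel":[1,0,0],"roll":0},{"travel":[1,0,0],"roll":0}]'
python3 -c "
from h import *
s=env.state();print(s['eef_pos'],s['ft_force'],s['moment'])"
python3 -m handwheel '[{"travel":[1,0,0],"roll":0},{"travel":[1,0,0],"roll":0}]'
python3 -c "
from h import *
s=env.state();print(s['eef_pos'],s['ft_force'],s['moment'])"
```

```text
t: 10.4
eef_pos: [591.9, 148.7, 32.7]
tcp_rot: [0.286, 1.566, -2.838]
ft_force: [-8.0, -7.2, 5.7]
opening: 0.689
[591.89307684 148.66407745  32.71569485] [-7.96301058 -7.21479452  5.68869905] [-1.73114128  1.32714267 -0.18644472]
t: 10.6
eef_pos: [592.9, 148.6, 32.8]
tcp_rot: [0.287, 1.565, -2.837]
ft_force: [-7.0, -8.7, 4.9]
opening: 0.691
[592.85823316 148.64837442  32.75067383] [-7.03077875 -8.70141706  4.88634365] [-1.63661659  1.42952662 -0.21434108]
t: 10.8
eef_pos: [593.6, 148.7, 32.7]
tcp_rot: [0.256, 1.565, -2.868]
ft_force: [-8.7, -8.3, 5.7]
opening: 0.687
[593.63409118 148.67723043  32.71801369] [-8.66025985 -8.34977536  5.72718161] [-1.52893465  1.53181389 -0.19987518]
```

```bash
python3 -m handwheel '[{"travel":[1,0,0],"roll":0},{"travel":[1,0,0],"roll":0}]'
python3 -c "
from h import *
s=env.state();print(s['eef_pos'],s['ft_force'],s['moment'])"
python3 -m handwheel '[{"travel":[1,0,0],"roll":0},{"travel":[1,0,0],"roll":0}]'
python3 - <<'E'
from h import *
from scipy.spatial.transform import Rotation as R
for n in("scene",):
    a=optics.read_camera(n);cv2.imwrite(f"pics/{n}7.png",a[:,:,::-1])
a=cv2.imread("pics/scene7.png");cv2.imwrite("pics/scene7c.png",cv2.resize(a[155:250,260:360],None,fx=6,fy=6,interpolation=2))
s=env.state();print(s["eef_pos"],s["ft_force"],s["moment"])
M=R.from_euler('xyz',s["tcp_rot"]).as_matrix();print("tool y ang",np.degrees(np.arctan2(M[1,1],M[0,1])),M[:,0])
E
```

```text
t: 11.0
eef_pos: [593.6, 148.7, 32.7]
tcp_rot: [0.202, 1.563, -2.922]
ft_force: [-12.9, -7.8, 9.6]
opening: 0.691
[593.63902999 148.68733542  32.70856876] [-12.90464155  -7.82994043   9.57130099] [-1.57768845  2.37061603 -0.22956807]
t: 11.2
eef_pos: [593.6, 148.7, 32.7]
tcp_rot: [0.17, 1.561, -2.954]
ft_force: [-17.3, -7.3, 11.7]
opening: 0.69
[593.64190524 148.69824687  32.71334123] [-17.38062584  -7.97538898  13.01767785] [-1.48676199  3.17635    -0.26052965]
tool y ang -88.9852080329014 [-0.00966006 -0.00185265 -0.99995162]
```

View pics/scene7c.png

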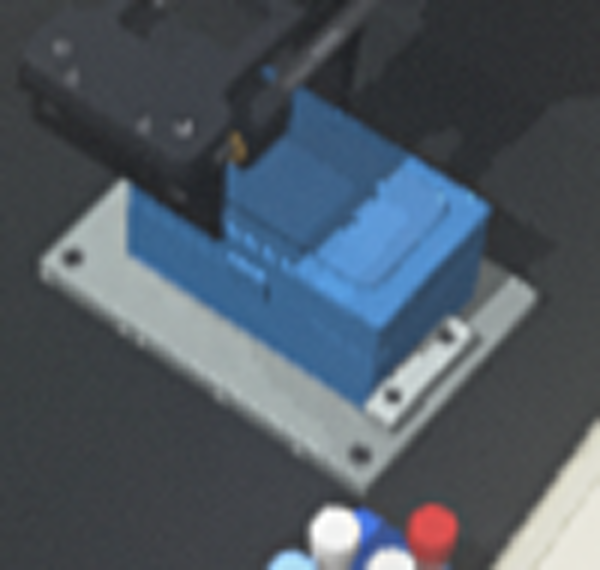

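x has stopped hard at 593.6 and the force is building, so the box is on the end stop, and the image shows no gap. I'll firm up y and use the change in moment to check for squareness.

```bash
python3 -m handwheel '[{"travel":[0,1,0],"roll":0},{"travel":[0,2,0],"roll":0},{"travel":[0,2,0],"roll":0}]'
python3 - <<'E'
from h import *
from scipy.spatial.transform import Rotation as R
s=env.state();print(s["eef_pos"],s["ft_force"],s["moment"])
M=R.from_euler('xyz',s["tcp_rot"]).as_matrix();print("tool y ang",np.degrees(np.arctan2(M[1,1],M[0,1])),M[:,0])
a=cv2.imread("pics/scene7.png")
# square check: box lower long edge, deck near edges: predicted seat model at fitted deck
t=np.radians(1.0);ux=np.array([np.cos(t),np.sin(t)]);uy=np.array([-ux[1],ux[0]]);d=np.array([615,144.6])
f=6
im=cv2.resize(a[155:250,260:360],None,fx=f,fy=f,interpolation=2)
def pt(x,y,z):
    q=proj("scene",[*(d+ux*x+uy*y),z]);return tuple(int(v) for v in ((q-[260,155]+.5)*f-.5))
for z,col in((10,(0,0,255)),(66,(0,255,255))):
    c=[pt(3+sx*55,3+sy*33,z) for sx,sy in((1,1),(1,-1),(-1,-1),(-1,1))]
    cv2.polylines(im,[np.array(c)],True,col,1)
cv2.polylines(im,[np.array([pt(sx*75,sy*53,10) for sx,sy in((1,1),(1,-1),(-1,-1),(-1,1))])],True,(0,255,0),1)
cv2.imwrite("pics/chk.png",im)
E
```

```text
t: 11.55
eef_pos: [593.7, 149.0, 32.8]
tcp_rot: [0.366, 1.56, -2.758]
ft_force: [-17.8, -19.2, 15.5]
opening: 0.688
[593.65172721 149.02737416  32.77539477] [-17.77203217 -19.15513818  15.51787071] [-4.06464025  3.16263748 -0.56391441]
tool y ang -88.97622846948028 [-0.01004783 -0.00405992 -0.99994128]
```

View pics/chk.png

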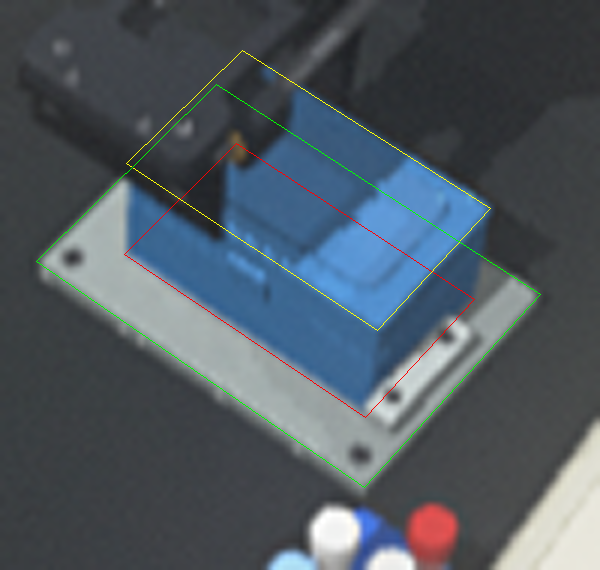

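The image matches the seated-pose overlay. The incremental bearing point on the long stop is now about 27 mm ahead of the TCP, near the middle of the stop, so the box bears along the stop rather than on a corner. I'll hold for a moment and check that it stays steady.

```bash
python3 -m handwheel '[{"travel":[0,0,0],"roll":0},{"travel":[0,0,0],"roll":0},{"travel":[0,0,0],"roll":0},{"travel":[0,0,0],"roll":0},{"travel":[0,0,0],"roll":0},{"travel":[0,0,0],"roll":0},{"travel":[0,0,0],"roll":0},{"travel":[0,0,0],"roll":0}]'
python3 - <<'E'
from h import *
a=optics.read_camera("scene");cv2.imwrite("pics/scene8.png",a[:,:,::-1])
s=env.state();print(s["eef_pos"],s["ft_force"],s["moment"],abs(s["qvel"]).max())
E
```

```text
t: 12.35
eef_pos: [593.6, 149.0, 32.8]
tcp_rot: [0.353, 1.56, -2.771]
ft_force: [-17.1, -18.9, 14.5]
opening: 0.69
[593.6311138  149.02478066  32.80271325] [-17.67516364 -18.95810421  13.43619451] [-3.9345692   3.24152525 -0.5495189 ] 0.0009632434244313121
```

View pics/scene8.png

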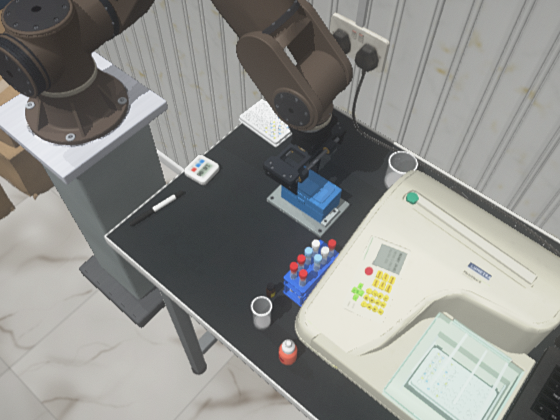

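The push is steady at about 17 N in x and 19 N in y, with nothing moving. The bystanders are where they started and the box is home at about (312,200). Handing in.

```bash
python3 -c "
from h import *
print(job.job_done())"
```

```text
the job is handed in; nothing more can be done
None
```

The tip box is seated in the deck corner, still gripped and pressed against both stops. I handed the job in at about 12.4 s; no verdict is reported.

I gripped the box across its 66 mm width, 24 mm toward its near end so the pads missed the catch. After lifting it I turned it to the deck angle and set it on the plate. I then pushed it against the long stop, slid it to the end stop and firmed up both pushes.

Last checks, all on estimates from the force sensor and camera:
- **Push:** over a 0.8 s hold, the wrist force stayed steady at about 17 N toward the end stop and 19 N toward the long stop. I could not read the stop forces directly. Friction on the plate takes an estimated 9 N at most of this, so each stop should be well over 2 N.
- **Grip:** the opening read 0.69, about 66 mm, so the fingers were still on the box.
- **Position:** the box lined up with the expected seated outline to within about a pixel in the camera picture.
- **Squareness:** the tool is within about 0.1° of the measured deck angle, which itself is only good to about 0.3°. The first touch on the long stop was at its front end, a sign of slight yaw. The later push bore near the middle.
- **Tilt and downforce:** the tool leaned about 0.01 rad under load, within the limit. Downforce was 13–15 N, more than I intended but steady.
- **Bystanders:** none of those visible had moved in the last picture.

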